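# Caliper check of a crimping-die shoe

### The job

Take the longest of the three steel die shoes out of the rack and stand it, groove up, lengthwise between the jaws of the bench caliper; then let go of it and slide the caliper shut on it by its black thumb grip until both jaws bear on its ends and your push has built up to about 10 N, hold that for a moment, and leave the caliper closed on the shoe, so that its length can be read. Never squeeze the shoe hard between the jaws, and leave the two short shoes, the spanner and the oil bottle where they are.

Things in the scene. Friction and masses are not known exactly. Their poses are not given: they have to be found in the camera images.
- long_shoe: shoe to measure: steel bar 26 mm wide (x), 54 to 60 mm long (y; the true length is what the caliper finds), 30 mm high, a groove 14 mm wide, 8 mm deep along its top; 0.2 to 0.4 kg; halves alike. Origin: centre of underside, z up. Stands in any of the rack's slots, long sides walled in to the top, ends free: there it can be gripped only by its ends, later in the caliper only by its sides
- short_shoe_a: a like shoe of the same section but 40 mm long, in another slot of the rack; stays there. Origin: centre of its underside
- short_shoe_b: a second shoe like short_shoe_a, 40 mm long, in the remaining slot; stays there. Origin: centre of its underside
- rack: fixed black rack, 133 mm (x) by 60 mm (y), 40 mm high. Three slots at x = -36, 0 and 36 mm, each 29.5 mm wide, run along y and are open at both ends; slot floor 10 mm above the bench, walls flush with the shoes' tops; floor ends 27 mm, walls 30 mm from the middle in y. Origin: centre of underside
- caliper: fixed bench caliper on a 6 mm plate (x -73 to 93, y -65 to 185 mm). Origin: on the bench under the middle of the measuring place, where the shoe stands, length along y, on a ledge 10 mm above the bench (x -43 to 37 mm). Shoe centre within 20 mm of the origin in x is in place. Jaw at each y end; open to -x; beam behind, from x = 53 mm, 34 mm high, carriage to 47 mm, 46 to 74 mm in x
- fixed_jaw: the caliper's fixed jaw; same origin and axes as the caliper. Its measuring face is the plane y = -28.5 mm, facing +y, x from -35 to 53 mm, reaching 49 mm above the bench
- moving_jaw: the caliper's sliding steel jaw, 14 mm thick, as long and high as the fixed one. It closes towards the caliper's -y. Its frame is the caliper's when shut and moves along y by the gap; its measuring face is the plane y = -28.5 mm of its own frame. The gap is too narrow for fingers at the shoe's ends
- carriage (a joint): the slide of the moving jaw: the gap between the two jaw faces in m, 0 shut, at most 0.086; starts 0.070 to 0.084, wide enough for the shoe. Friction about 1.5 N; stays where it is left. The moving jaw pushes the shoe along the ledge until it meets the fixed jaw
- thumb: black ribbed thumb grip on the carriage: upright tab 24 mm (x) by 16 mm (y), 30 mm high. Origin: centre of its underside, 48 mm above the bench, 46 mm from the moving jaw's face towards +y. Sprung along y: 1.5 N per mm, 14 mm either way. Pushed to -y it slides the jaw; once both jaws bear on the shoe each further mm adds 1.5 N. Let go, it springs back and the jaw stays
- spanner: spanner 170 mm long lying on the bench beyond the work; a bystander
- oil_bottle: white bottle 52 mm across, 150 mm high, standing to the robot's left; a bystander
Not all that is in view belongs to the job. Leave any green or orange look-alike of the long_shoe alone.

How it is judged (in metres and radians):
On the way, in this order (a step that is already met when the one before it is completed fails the run):
1. the long shoe stands between the jaws, lengthwise, groove up, and the fingers have let go of it (x of long_shoe in the frame of caliper between -0.02 and 0.02 m and z of long_shoe in the frame of caliper between 0.007 and 0.0135 m and angle between long_shoe's own z axis and vertical below 0.08 rad and y of long_shoe in the frame of caliper between -0.004 and 0.032 m and angle between the y axis of long_shoe and the y axis of caliper, either way round below 0.25 rad and contact force between long_shoe and the fingers below 0.1 N), for 0.2 s.
2. the moving and the fixed jaw both press on the shoe with more than 3 N and 2 N, while the fingers push the thumb grip and are off the shoe, for 0.3 s (contact force between moving_jaw and long_shoe above 3 N and contact force between fixed_jaw and long_shoe above 2 N and contact force between thumb and the fingers above 1 N and contact force between long_shoe and the fingers below 0.1 N), for 0.3 s.
At the end, for the whole second after the job is handed in: The long shoe stands still, groove up, on the ledge, centre within 20 mm of the caliper's middle in x, square to the jaws within 0.05 rad, one end against the fixed jaw and the moving jaw against the other (within 1.5 mm); the short shoes moved less than 10 mm (x of long_shoe in the frame of caliper between -0.02 and 0.02 m and z of long_shoe in the frame of caliper between 0.007 and 0.0135 m and angle between long_shoe's own z axis and vertical below 0.08 rad and y of long_shoe in the frame of caliper between -0.0015 and 0.0015 m and angle between the y axis of long_shoe and the y axis of caliper, either way round below 0.05 rad and value of joint carriage between 0.0555 and 0.0588 m and linear speed of long_shoe below 0.01 m/s and distance of each of short_shoe_a, short_shoe_b from where it was at the start of the episode below 0.01 m); the robot touches nothing.
It fails at once if the shoe is squeezed by a jaw with more than 20 N (contact force between any of moving_jaw, fixed_jaw and long_shoe above 20 N).
It fails at once if a short shoe, the spanner or the oil bottle is moved by more than 20 mm (distance of any of short_shoe_a, short_shoe_b, spanner, oil_bottle from where it was at the start of the episode above 0.02 m).
It also fails if it takes over 61 s, if anything falls off the work surface, if the arm or the gripper's body presses on something with over 40 N, if the wrist force passes 120 N, or if a joint passes its speed limit or range.

### The arm

A 6-joint arm with a two-finger parallel gripper is mounted at the origin on the work surface. World frame = base frame: x ahead of the robot, y to its left, z up, the work surface at z = 0. Lengths are in m, angles in degrees, forces in N, time in s.
With the tool pointing down it reaches from about 0.25 to 0.85 m from the base axis. Payload 12.5 kg.
Tool frame: the origin (TCP) lies where the fingers leave the gripper's body, on its centre line; the fingertips stand 84 mm ahead of it and the grasp point (between the pads) lies 65 mm ahead of it; z points along the fingers, y is the line along which they close (so a half turn about z gives the same grasp; the last joint's range is limited). The gripper opens to 93 mm and grips with 3 to 60 N. Pads are 15 mm wide; open, the fingers measure 128 mm over their backs; the gripper's body (75 mm by 188 mm) begins 65 mm behind the grasp point.
Start: joints at [59.267, 20.094, 94.641, -0, 65.266, -4.847], TCP at [0.24, 0.495, 0.303] pointing down, gripper open.
Joint ranges: [-157.81, 157.81], [-45, 120.19], [0.68, 151.7], [-89.99, 269.99], [4.06, 180], [-164.3, 164.3]. Speed limits (degrees/s): [127.2, 127.2, 159.86, 180, 180, 180].

### API

Orientations are given as [roll, pitch, yaw] about the fixed x, y, z axes, in that order (R = Rz(yaw) Ry(pitch) Rx(roll)).
In Python, from plant import manip, state, vision gives the robot as it stands. Calls block until the motion is done:
- manip.movep(position, orientation): joint-space move of the TCP to a pose.
- manip.line_to(position, vel=0.15, frame=None): straight line of the TCP; frame=None keeps the orientation; vel is the mean speed in m/s.
- manip.move_j(angles): joint-space move.
- manip.let_go() and manip.grasp(force=None): open the fingers fully, or close them until they stop; force is the grip in N (None keeps the last).
- manip.sleep(seconds).
- manip.solve_ik(position, orientation): joint angles nearest the present ones, or None.
- state(): the state.
- vision.capture(name): name is "scene" or "top" or "wrist"; returns a dict with "pixels" (420x560x3 uint8, blue, green, red), "fx", "fy", "cx", "cy" (pixels), "dist" ([k1, k2, p1, p2, k3] as OpenCV has them; the pictures are not rectified), "R" (3x3) and "t" (3): a world point X has camera coordinates R X + t; the wrist camera has in their place "hand_eye" (4x4, takes a point from camera to tool coordinates, whose origin is the TCP and whose axes are the flange's). Camera axes: x right, y down, z forward; pixel columns grow to the right and rows downward; lengths in m; the calibration is good to about 2 mm. A picture is of the moment at which its call begins: read the wrist's pose just before it. There is no depth.
A pose or a line that the arm cannot do raises manip.PlanningError and nothing moves.
- manip.finish_job(): hands the job in; it is judged then, once.
The state is a dict: "t": time; "q": joint angles; "qd": joint speeds; "joint_torque": joint torques, N m; "position": TCP position; "tcp_rot": TCP orientation; "contact_force": force on the tool from outside, world axes, zero at the start; "moment": the same for the moment, N m; "finger_gap": finger opening in m; "finger_force": force on a finger pad.
Only numpy, scipy, OpenCV 4.12 (cv2) and the standard library are available. Lean on these libraries where they do the work, as an engineer would, in place of code of your own. Each camera call takes 0.05 s, during which the arm holds its last target. There are 200 camera calls.

## Working session

There is one attempt and no reset: what is moved stays moved. The work goes in short steps, each a Python script; the robot and the scene stay as the last script left them, time stands still between calls to the robot, and variables do not carry over. Pictures are saved under pics/ and viewed, at most 10 in all, crops included, and the job is handed in when it is done.

```bash
ls; mkdir -p pics
python3 - <<'E'
from plant import manip,state,vision
import cv2,numpy as np,pickle
d={}
for n in("scene","top","wrist"):
    c=vision.capture(n); d[n]=c; cv2.imwrite(f"pics/{n}0.png",c["pixels"])
    print(n,{k:np.round(v,4).tolist() for k,v in c.items() if k!="pixels"})
pickle.dump(d,open("c0.pkl","wb"))
s=state();print({k:np.round(v,3).tolist() for k,v in s.items()})
E
```

```text
pics
scene {'fx': 498.1707, 'fy': 498.1707, 'cx': 279.378, 'cy': 212.1369, 'dist': [-0.1806, 0.0, 0.0, 0.0, 0.0], 'R': [[-0.4283, 0.9035, 0.0166], [0.5003, 0.2523, -0.8283], [-0.7525, -0.3465, -0.5601]], 't': [0.1517, -0.2727, 1.7979]}
top {'fx': 419.9927, 'fy': 419.9927, 'cx': 282.32, 'cy': 204.2129, 'dist': [-0.004, 0.0, 0.0, 0.0, 0.0], 'R': [[0.0076, -1.0, -0.0012], [-0.9849, -0.0073, -0.173], [0.173, 0.0025, -0.9849]], 't': [0.0955, 0.5618, 0.8757]}
wrist {'fx': 336.5764, 'fy': 336.5764, 'cx': 272.4244, 'cy': 205.5739, 'dist': [0.011, 0.0, 0.0, 0.0, 0.0], 'hand_eye': [[-0.0012, -0.9631, -0.2693, 0.0751], [1.0, -0.0009, -0.0011, -0.0009], [0.0008, -0.2693, 0.9631, -0.0816], [0.0, 0.0, 0.0, 1.0]]}
{'t': 0.15, 'q': [59.266, 20.114, 94.667, -0.0, 65.266, -4.848], 'qd': [0.034, -0.116, -0.049, -0.048, -0.004, 0.102], 'joint_torque': [-0.0, -49.747, -28.534, 0.07, 0.025, -0.0], 'position': [0.24, 0.495, 0.302], 'tcp_rot': [-179.953, -0.004, 154.115], 'contact_force': [0.071, -0.554, -0.324], 'moment': [0.012, -0.053, -0.03], 'finger_force': 0.0, 'finger_gap': 0.093}
```

View pics/top0.png

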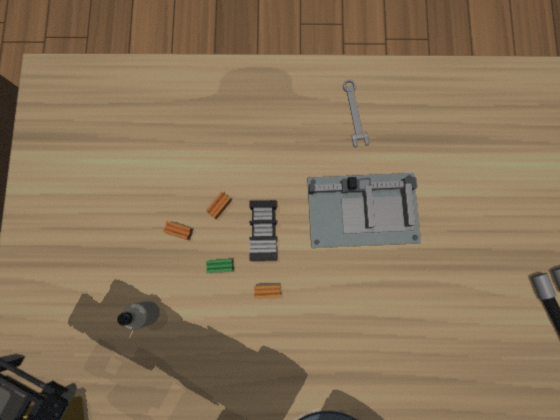

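View pics/scene0.png

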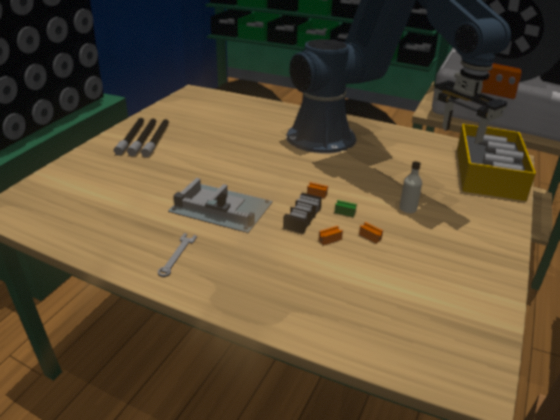

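```bash
cat > h.py <<'E'
from plant import manip,state,vision
import cv2,numpy as np,pickle
from scipy.spatial.transform import Rotation as Ro
def cap(name):
    s=state(); c=vision.capture(name)
    if "hand_eye" in c:
        T=np.eye(4); T[:3,:3]=Ro.from_euler("xyz",s["tcp_rot"],degrees=True).as_matrix(); T[:3,3]=s["position"]
        M=np.linalg.inv(T@np.array(c["hand_eye"])); c["R"],c["t"]=M[:3,:3],M[:3,3]
    return c
def K(c): return np.array([[c["fx"],0,c["cx"]],[0,c["fy"],c["cy"]],[0,0,1.]])
def ray(c,uv,z):
    R=np.array(c["R"]);t=np.array(c["t"])
    n=cv2.undistortPoints(np.array(uv,float).reshape(-1,1,2),K(c),np.array(c["dist"])).reshape(-1,2)
    d=np.c_[n,np.ones(len(n))]@R; o=-R.T@t
    return o+d*((z-o[2])/d[:,2])[:,None]
def proj(c,X):
    return cv2.projectPoints(np.array(X,float).reshape(-1,3),cv2.Rodrigues(np.array(c["R"]))[0],np.array(c["t"]),K(c),np.array(c["dist"]))[0].reshape(-1,2)
E
python3 - <<'E'
from h import *
d=pickle.load(open("c0.pkl","rb"))["top"]
print(ray(d,[[263,230]],.04), ray(d,[[308,190],[415,175],[419,244],[313,247]],.006).round(3), ray(d,[[352,183]],.078), ray(d,[[390,208]],.01))
r=ray(d,[[263,230]],.04)[0]; k=ray(d,[[375,208]],.03)[0]
for n,p in (("rack",r),("cal",k)):
    manip.movep([p[0]+.01,p[1],.24],[180,0,0]); manip.sleep(.3)
    c=cap("wrist"); pickle.dump(c,open(n+".pkl","wb")); cv2.imwrite(f"pics/{n}.png",c["pixels"])
print(state()["t"],state()["q"])
E
```

```text
[[0.50477514 0.14174864 0.04      ]] [[ 0.603  0.04   0.006]
 [ 0.64  -0.209  0.006]
 [ 0.479 -0.211  0.006]
 [ 0.471  0.03   0.006]] [[ 0.60344249 -0.04991742  0.078     ]] [[ 0.56096712 -0.14714896  0.01      ]]
3.5083 [-1.53644577e+01  2.69427898e+01  9.39336518e+01  2.06662924e-03
  5.91193300e+01  7.45815045e+01]
```

View pics/rack.png

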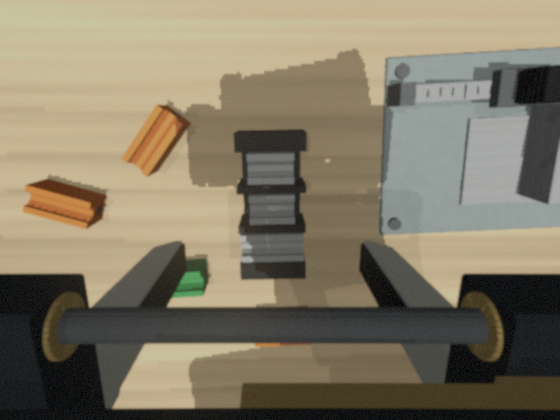

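View pics/cal.png

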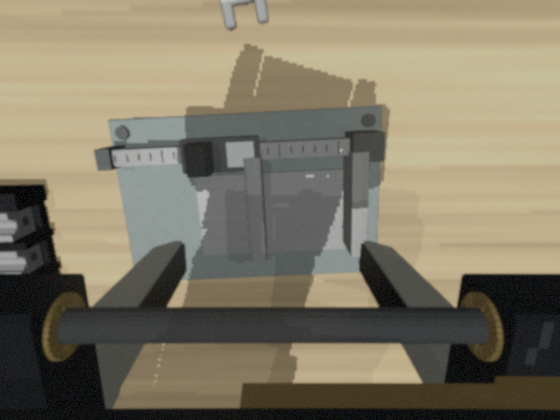

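Run:
```python
import cv2,numpy as np
a=cv2.imread("pics/rack.png")[120:290,220:320]; b=cv2.imread("pics/cal.png")[95:290,90:390]
a=cv2.resize(np.clip(a*1.6,0,255).astype('uint8'),None,fx=3.5,fy=3.5); cv2.imwrite("pics/rackz.png",a)
b=cv2.resize(np.clip(b*1.5,0,255).astype('uint8'),None,fx=2.6,fy=2.6); cv2.imwrite("pics/calz.png",b)
```

```text
(no output)
```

View pics/rackz.png

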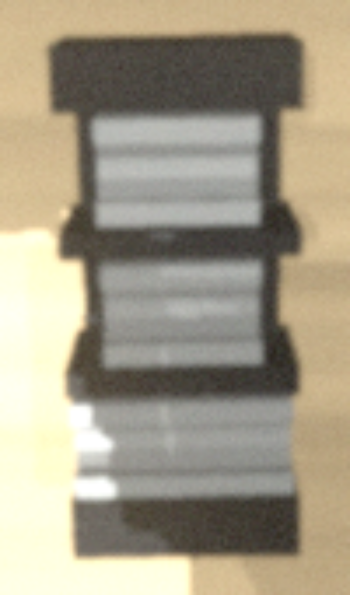

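View pics/calz.png

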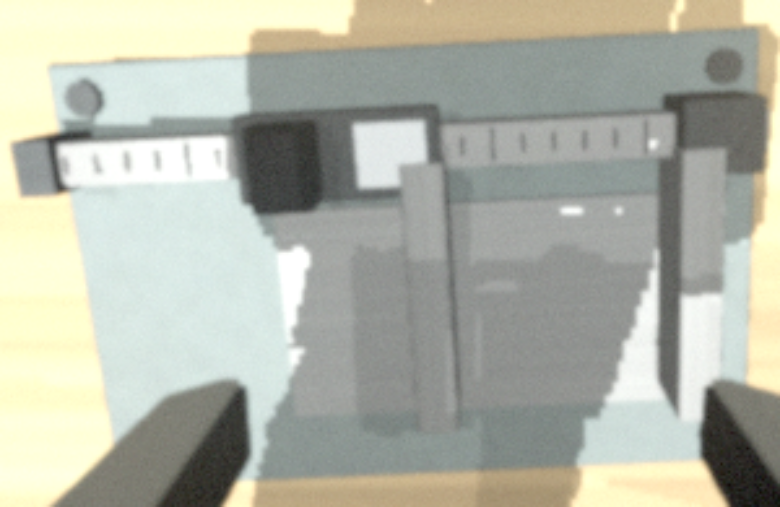

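Run:
```python
from h import *
np.set_printoptions(suppress=True,precision=4)
r=pickle.load(open("rack.pkl","rb"));k=pickle.load(open("cal.pkl","rb"))
P=lambda l,z: ray(r,np.array(l)/3.5+[220,120],z)[:,:2]
Q=lambda l,z: ray(k,np.array(l)/2.6+[90,95],z)[:,:2]
print("rack near edge",P([[75,554],[299,552]],.04))
print("wall2 near",P([[68,395],[299,390]],.04))
print("shoe",P([[77,495],[293,495],[77,397],[293,397]],.04))
print("plate",Q([[50,67],[757,28],[745,462],[310,478],[690,463],[80,250],[115,440]],.006))
print("fixed top L",Q([[680,148],[680,418]],.049),"R",Q([[727,148],[720,418]],.049))
print("mov L",Q([[401,165],[420,430]],.049),"R",Q([[445,165],[456,430]],.049))
print("thumb",Q([[247,122],[320,122],[320,212],[250,212]],.078))
t=pickle.load(open("c0.pkl","rb"))["top"]
print("top shoe",ray(t,[[250,241],[277,241],[277,252],[250,252],[250,260],[277,260]],.04)[:,:2])
```

```text
rack near edge [[0.4401 0.17  ]
 [0.4407 0.1108]]
wall2 near [[0.4847 0.1706]
 [0.486  0.112 ]]
shoe [[0.4571 0.169 ]
 [0.457  0.1128]
 [0.4842 0.1684]
 [0.4841 0.1135]]
plate [[ 0.6329  0.0396]
 [ 0.6461 -0.206 ]
 [ 0.4812 -0.2156]
 [ 0.4743 -0.0429]
 [ 0.4808 -0.1939]
 [ 0.5675  0.0372]
 [ 0.4909  0.0328]]
fixed top L [[ 0.6099 -0.172 ]
 [ 0.5193 -0.1777]] R [[ 0.6099 -0.1865]
 [ 0.5193 -0.1912]]
mov L [[ 0.6047 -0.0855]
 [ 0.5149 -0.0899]] R [[ 0.6047 -0.0992]
 [ 0.5149 -0.1021]]
thumb [[ 0.6203 -0.0459]
 [ 0.6204 -0.066 ]
 [ 0.5953 -0.0648]
 [ 0.5953 -0.045 ]]
top shoe [[0.4804 0.1698]
 [0.4808 0.1107]
 [0.4568 0.1105]
 [0.4564 0.1693]
 [0.4391 0.169 ]
 [0.4395 0.1103]]
```

Run:
```python
from h import *
x,y=.471,.1409; O=[180,0,.7]; A=[180,0,3.1]
manip.movep([x,y,.16],O); manip.line_to([x,y,.092],.12)
manip.grasp(30); s=state(); print(s["finger_gap"],s["finger_force"],s["t"])
manip.line_to([x,y,.16],.12)
bx,by=.395,-.03
manip.movep([bx,by,.13],A); print(state()["finger_gap"])
manip.line_to([bx,by,.083],.08); print(state()["contact_force"]); manip.let_go()
manip.line_to([bx,by,.18],.25)
for yaw in(93.1,-86.9):
    print(yaw,[manip.solve_ik(p,[180,0,yaw]) for p in([bx,by,.088],[.536,-.139,.099])])
manip.line_to([bx-.02,by,.22],.25); manip.sleep(.2); c=cap("wrist"); pickle.dump(c,open("b.pkl","wb")); cv2.imwrite("pics/b.png",c["pixels"])
print(state()["t"],proj(c,[bx,by,.03]))
```

```text
0.056634254708299116 30.014387070550583 5.975
0.05684419298043157
[-10.76140211   3.48953521  42.52590198]
93.1 [array([-1.10843582e+01,  2.79712283e+01,  1.24699044e+02, -2.54444375e-14,
        2.73297277e+01, -1.41843582e+01]), array([-1.93553044e+01,  3.69753843e+01,  1.01675534e+02, -2.54444375e-14,
        4.13490821e+01, -2.24553044e+01])]
-86.9 [None, array([-1.93553044e+01,  3.69753843e+01,  1.01675534e+02, -2.54444375e-14,
        4.13490821e+01,  1.57544696e+02])]
10.0917 [[273.06831871 179.34052934]]
```

View pics/b.png

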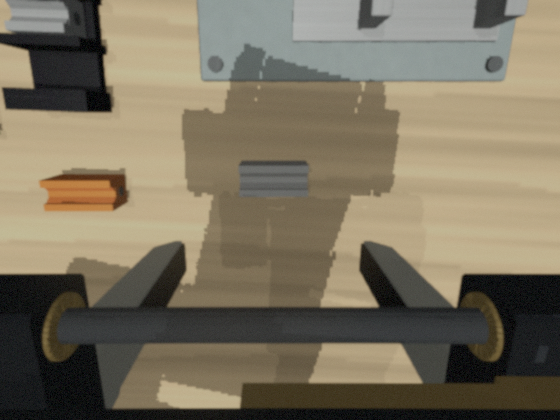

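```bash
cat >> h.py <<'E'
CO=np.array([.550,-.147]);th=np.radians(3.1);CR=np.array([[np.cos(th),-np.sin(th)],[np.sin(th),np.cos(th)]])
def cal(x,y,z): return [*(CO+CR@[x,y]),z]
E
python3 - <<'E'
from h import *
bx,by=.395,-.03; A=[180,0,93.1]
manip.movep([bx,by,.15],A); manip.line_to([bx,by,.088],.1)
manip.grasp(30); print("gap",state()["finger_gap"],state()["contact_force"])
manip.line_to([bx,by,.19],.2); manip.sleep(.1); print(state()["contact_force"],state()["position"])
p=cal(-.014,.0085,.19); manip.movep(p,A)
manip.line_to(cal(-.014,.0085,.110),.12); manip.sleep(.1)
f0=state()["contact_force"][2]; print("f0",f0)
z=.106
while z>.096:
    manip.line_to(cal(-.014,.0085,z),.04); f=state()["contact_force"]; print(round(z,4),f.round(1) if hasattr(f,'round') else f)
    if f[2]-f0>5: break
    z-=.001
print(state()["position"],state()["t"])
E
```

```text
gap 0.025799848741472883 [-0.1408838  -0.80989889  0.25865617]
[-0.10179665  0.37628204 -2.32492794] [ 0.3943518  -0.02989701  0.18875486]
f0 -2.5205899408168646
0.106 [ 0.3  0.2 -2.4]
0.105 [ 0.6 -0.3 -2.2]
0.104 [ 0.1 -0.4 -2.8]
0.103 [ 0.8  0.9 -2.8]
0.102 [-0.5  0.2 -3.3]
0.101 [ 0.1 -0.6 -2.5]
0.1 [ 0.4  0.3 -3.3]
0.099 [-0.1 -0.4 -2.8]
0.098 [ 0.2  0.3 -1.5]
0.097 [-5.3  1.3 11.3]
[ 0.53565349 -0.13930153  0.09797521] 18.2167
```

Run:
```python
from h import *
manip.let_go(); manip.sleep(.2); print(state()["contact_force"])
manip.line_to(cal(-.014,.0085,.25),.25)
manip.sleep(.2); c=cap("wrist"); pickle.dump(c,open("d.pkl","wb")); cv2.imwrite("pics/d.png",c["pixels"])
print(state()["t"],proj(c,[cal(-.014,.0085,.04),cal(.062,.098,.078)]))
```

```text
[0.03930412 0.70711336 0.1886129 ]
20.5833 [[274.4955411  198.08619868]
 [382.23558147  88.63790654]]
```

View pics/d.png

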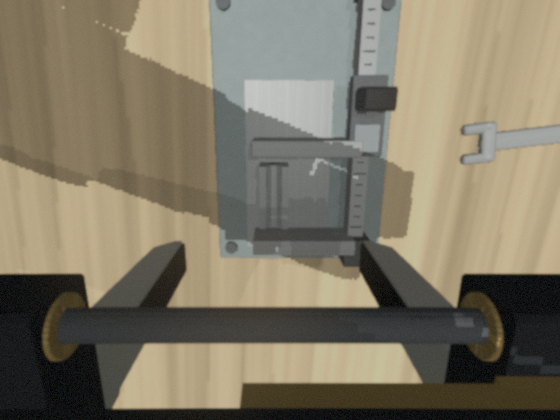

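Run:
```python
from h import *
manip.grasp(10)
manip.movep(cal(.061,.125,.20),[180,0,93.1])
manip.line_to(cal(.061,.125,.139),.15); manip.sleep(.15)
u=CR[:,1]
def F():
    v=[]
    for _ in range(5): v.append(np.array(state()["contact_force"])[:2]@u); manip.sleep(.02)
    return np.mean(v)
f0=F(); y=.125; L=[]
while y>.070:
    y-=.002 if not L or L[-1][1]<4 else .001
    manip.line_to(cal(.061,y,.139),.03); f=F()-f0; L.append((round(y,4),round(f,2)))
    if f>9.5: break
print(f0,L,state()["position"],state()["contact_force"],state()["t"])
```

```text
0.3984898456548416 [(0.123, np.float64(-0.56)), (0.121, np.float64(-0.6)), (0.119, np.float64(-0.44)), (0.117, np.float64(-0.26)), (0.115, np.float64(-0.37)), (0.113, np.float64(-0.22)), (0.111, np.float64(-0.14)), (0.109, np.float64(0.84)), (0.107, np.float64(0.42)), (0.105, np.float64(0.41)), (0.103, np.float64(0.44)), (0.101, np.float64(0.3)), (0.099, np.float64(1.8)), (0.097, np.float64(2.43)), (0.095, np.float64(1.62)), (0.093, np.float64(2.0)), (0.091, np.float64(1.77)), (0.089, np.float64(4.23)), (0.088, np.float64(5.45)), (0.087, np.float64(6.67)), (0.086, np.float64(8.12)), (0.085, np.float64(9.26)), (0.084, np.float64(10.02))] [ 0.60629232 -0.05890498  0.13900935] [-1.47549203 11.56528354  2.24695169] 31.1333
```

Force built as expected to about 10 N (jaw first moves the shoe, then a rise of about 1.3 N per mm). Now I hold, back off and check.

Run:
```python
from h import *
manip.sleep(.8); print(state()["contact_force"])
manip.line_to(cal(.061,.115,.139),.04); manip.line_to(cal(.061,.125,.24),.2)
manip.movep([.54,-.12,.24],[180,0,3.1]); manip.sleep(.3); c=cap("wrist")
b=c["pixels"][95:290,90:390]; cv2.imwrite("pics/e.png",cv2.resize(np.clip(b*1.5,0,255).astype('uint8'),None,fx=2.6,fy=2.6)); print(state()["t"],state()["contact_force"])
```

```text
[-1.21818706 10.50181245  2.28650204]
35.1083 [-1.02408204  0.39881378  0.8382638 ]
```

View pics/e.png

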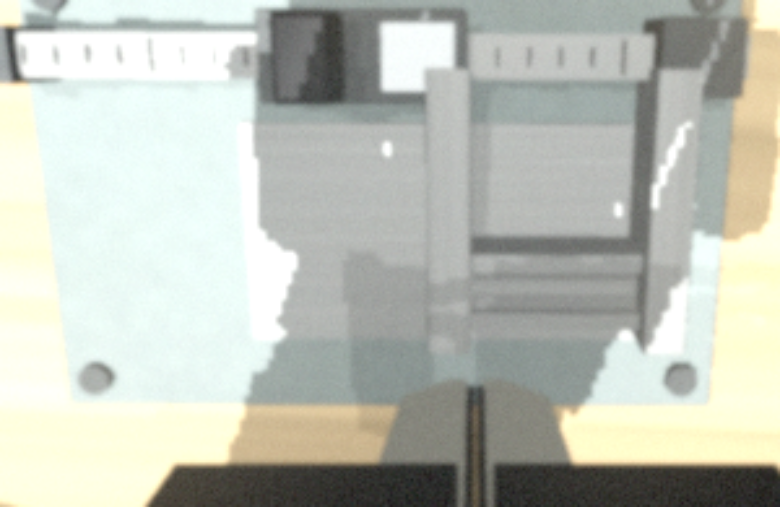

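The shoe spans both jaws, square and with its groove up: its ends meet the moving jaw at crop column 470 and the fixed jaw at column 640, rows 240–340. The gripper is clear of everything.

```bash
python3 -c "
from plant import manip
print(manip.finish_job())"
```

```text
the job is handed in; nothing more can be done
None
```

The long shoe stands groove up between the jaws, the caliper was closed on it by its thumb grip to about 10 N, held and left shut, and the job was handed in; the hand-in returned no verdict.

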